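Feed a sample jar past the spring flap of an analyser

TASK

Feed the small lidded jar that waits in the analyser's sample lane into the bay behind the spring flap: push the flap down with one fingertip while the jar is still in front of it and, with the flap kept down, gently push the jar right over it with the other finger, so that the flap springs shut behind the jar. Only push the jar, never lift it or tip it over, and leave the other things on and around the analyser where they are.

Things in the scene. Friction and masses are not known exactly. Their poses are not given: they have to be found in the camera images.
- analyser: White bench analyser, fixed, 275 (its x) by 350 mm (its y). Origin on the bench, under the middle of the flap's hinge; z up. An open-topped lane runs along its +y, 54 mm wide inside (x -27 to 27), between 6 mm walls with tops 64 mm above the bench. Robot's side: a ledge 30 mm high, x -105 to -45; far side: a console up to 75 mm high, x 45 to 170.
- lane (a point): Point on the lane's flat floor, 30 mm above the bench, 85 mm before the flap (analyser y = -85 mm). This floor runs from the open entrance at y = -170 mm to the flap at y = 0.
- bay (a point): Point on the bay's floor, 23.5 mm above the bench, 90 mm beyond the hinge (analyser y = 90 mm). The bay runs from the flap at y = 0 to an end wall at y = 174 mm, 64 mm high above the bench.
- flap (a joint): Aluminium spring flap, 50 mm wide, 44 tall, 3 thick, across the lane, hinged along its bottom edge at analyser y = 0, 29 mm above the bench. In rad: 0 = upright, shut (start); 1.57 = folded level towards the bay (+y), flush with the lane floor, reaching y = 44 mm; stop 1.60. A light spring (under 1 N at the free edge) shuts it. The jar cannot open it (it presses at the hinge).
- flap_edge (a point): Middle of the flap's free edge, 73 mm above the bench when shut. A fingertip moving towards +y close above the lane floor folds the flap; it must be nearly level for the jar to slide onto it. The jar's weight then keeps it down until the jar has slid off this edge and dropped 6 mm to the bay floor.
- jar: Small squat sample jar, amber glass with steel lid, 44 mm diameter, 38 mm tall, about 0.25 kg. Origin at the centre of its underside, z up. It starts in the lane in front of the flap.
- vial_a: small clear capped vial, 22 mm diameter, 45 mm tall, on the analyser's ledge; bystander, leave alone. Origin at the centre of its underside.
- vial_b: same kind of vial, further along the ledge; bystander, leave alone. Origin at the centre of its underside.
- big_jar: bigger lidded jar, 58 mm diameter, 60 mm tall, on the bench; bystander, leave alone. Origin at the centre of its underside.
- beaker: glass beaker, 68 mm diameter, 85 mm tall; bystander, leave alone. Origin at the centre of its underside.
- flask: conical glass flask, 64 mm diameter, 88 mm tall; bystander, leave alone. Origin at the centre of its underside.
- tip_tray: open grey tray 70 x 100 x 35 mm on the bench on the robot's side of the analyser; bystander, leave alone. Origin at the centre of its underside.
- spatula: steel spatula 170 mm long lying on the bench; bystander, leave alone. Origin at the centre of its underside.
Things that resemble listed ones, but are neither listed nor needed, are in the scene too. Leave any black or pink look-alike of the jar alone.

How it is judged:
By the outcome, as a careful person would: the job done as asked, in the order asked, and still so for the second after the job is handed in, with the robot touching nothing.
It also fails if it takes over 40 s, if anything falls off the work surface, if the arm or the gripper's body presses on something with over 40 N, if the wrist force passes 120 N, or if a joint passes its speed limit or range.

ROBOT

A 6-joint arm with a two-finger parallel gripper is mounted at the origin on the work surface. World frame = base frame: x ahead of the robot, y to its left, z up, the work surface at z = 0. Lengths are in m, angles in rad, forces in N, time in s.
With the tool pointing down it reaches from about 0.35 to 0.775 m from the base axis. Payload 7.3 kg.
Tool frame: the origin (TCP) lies on the centre line of the jaws, within the pads' length; the fingertips stand 22 mm ahead of it and the grasp point (between the pads) lies 3 mm ahead of it; z points along the fingers, y is the direction in which the jaws open and shut (so a half turn about z gives the same grasp; the last joint's range is limited). The gripper opens to 92 mm and grips with 3 to 60 N. Pads are 19 mm wide; open, the fingers measure 130 mm over their backs; the gripper's body (75 mm by 190 mm) begins 47 mm behind the grasp point.
Start: joints at [1.184, 0.342, 1.524, -0, 1.275, -0.146], TCP at [0.125, 0.51, 0.249] pointing down, gripper open.
Joint ranges: [-2.53, 2.53], [-0.77, 2.02], [0.04, 2.7], [-1, 4.14], [0.28, 2.66], [-3.11, 3.11]. Speed limits (rad/s): [2.57, 2.57, 3.14, 3.14, 3.14, 3.14].

INTERFACE

Orientations are given as [roll, pitch, yaw] about the fixed x, y, z axes, in that order (R = Rz(yaw) Ry(pitch) Rx(roll)).
In Python, from station import r gives the robot as it stands.
- The arm moves only by the tool send_rows, never from a script. Its argument "commands" is a list of rows, each a list of 5 numbers: the shift along the tool's x, y, z in mm, then the turn about the tool's z in rad, then the gripper command: -1 is fully open, 1 is shut, values between are in proportion. A call has exactly 10 rows; each row shifts and turns the commanded pose from where the row before left it, along the tool's axes as they then stand; what a row does not reach is not made up. A row lasts 1/12 s, in which the tool goes at most 41.7 mm and 7.16 degrees, less where a joint would pass 70% of its speed; a pose out of reach is approached as far as the arm can. A call is refused whole if a number of a shift passes 41.7 or a number of a turn 0.125, either way. A call with a gripper value outside its range is refused whole. The fingers move at their own pace and stop on an object; "squeeze" is the grip in N (left out, the last holds). Time passes only in rows, so rows that do not move let the fingers close, or fill a call up. It gives the time, the measured TCP pose, the force and the opening at its end, in the units of the state.
- r.read_state(): the state, without advancing time (a new reading comes with each control period).
- r.snapshot(name): name is "scene" or "top" or "wrist"; returns a dict with "frame" (420x560x3 uint8, blue, green, red), "mtx" (3x3 intrinsics, pixels), "xyz" and "attitude" of the camera in the world. Camera axes: x right, y down, z forward; pixel columns grow to the right and rows downward; lengths in m; the calibration is good to about 2 mm. A picture is of the moment at which its call begins. There is no depth.
- r.job_done(): hands the job in, once; it reports no verdict.
The state is a dict: "time_s": time; "joint_pos": joint angles; "qvel": joint speeds; "effort": joint torques, N m; "tcp_pos": TCP position; "eef_rot": TCP orientation; "force": force on the tool from outside, world axes, zero at the start; "ft_torque": the same for the moment, N m; "grip_width": opening from 0.0 (shut) to 1.0 (fully open).
Only numpy, scipy, OpenCV 4.12 (cv2) and the standard library are available. Lean on these libraries where they do the work, as an engineer would, in place of code of your own. Each camera call takes 0.05 s, during which the arm holds its last target.

## Working session

There is one attempt and no reset: what is moved stays moved. The work goes in short steps, Python scripts to look and compute and a tool call to move; the robot and the scene stay as the last step left them, time stands still between calls to the robot, and variables do not carry over. Pictures are saved under pics/ and viewed, and the job is handed in when it is done.

Besides the shell and the picture viewer there is one more tool, called after "Request:" as a command line: name --pt "numbers of a row" for each row, then --argument value for the rest. send_rows: Moves the arm, as the interface text tells. Its arguments: {"type":"object","properties":{"commands":{"type":"array","items":{"type":"array","items":{"type":"number"}}},"squeeze":{"type":"number"}},"required":["commands"]}

```bash
mkdir -p pics; ls
cat > h.py <<'E'
import numpy as np, cv2
from scipy.spatial.transform import Rotation as R
from station import r
def snap(n,f):
    s=r.snapshot(n); cv2.imwrite('pics/'+f+'.png',s['frame']); import pickle; pickle.dump(s,open('pics/'+f+'.pkl','wb')); return s
E
python3 - <<'E'
from h import *
print(r.read_state())
for n in ['scene','top','wrist']:
    s=snap(n,n+'0'); print(n,s['mtx'],s['xyz'],s['attitude'])
E
```

```text
pics
{'time_s': 0.0, 'joint_pos': array([ 1.18397663e+00,  3.42733883e-01,  1.52501385e+00,  2.43526675e-05,
        1.27538753e+00, -1.46007205e-01]), 'qvel': array([-0.00017215, -0.00019198, -0.00033356,  0.00084502, -0.00097117,
        0.00107841]), 'effort': array([-1.16946935e-04, -4.31244493e+01, -2.44226986e+01,  7.17665255e-02,
        5.58816246e-02, -1.12836406e-04]), 'tcp_pos': array([0.12504315, 0.5095125 , 0.24804025]), 'eef_rot': array([-3.14006984e+00, -2.47472271e-04,  2.90077286e+00]), 'force': array([ 0.10413192, -0.23266266,  0.4171754 ]), 'ft_torque': array([ 0.04189709,  0.03917889, -0.0112759 ]), 'grip_width': 1.0007462152084503}
scene [[409.73803074   0.         289.32894479]
 [  0.         409.73803074 205.68442997]
 [  0.           0.           1.        ]] [ 0.85742284 -0.31776986  0.81873269] [-2.57806074  0.0126763   0.70976272]
top [[404.4577383    0.         278.8435956 ]
 [  0.         404.4577383  206.91746081]
 [  0.           0.           1.        ]] [0.42476667 0.04016643 1.03143912] [-3.01202141 -0.02939898 -1.57790352]
wrist [[341.24641586   0.         276.35659645]
 [  0.         341.24641586 204.5726479 ]
 [  0.           0.           1.        ]] [0.04679922 0.52834605 0.38377177] [2.84324627e+00 1.02605562e-03 1.33057927e+00]
```

View pics/scene0.png

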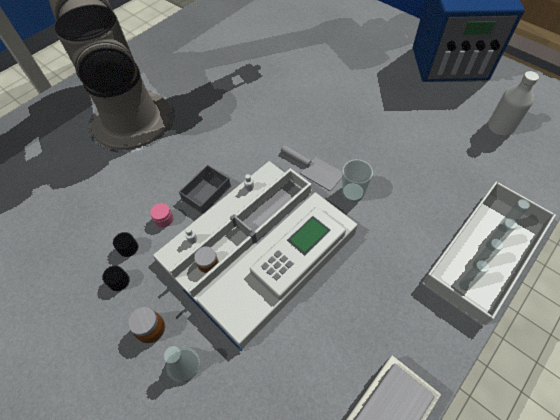

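View pics/top0.png

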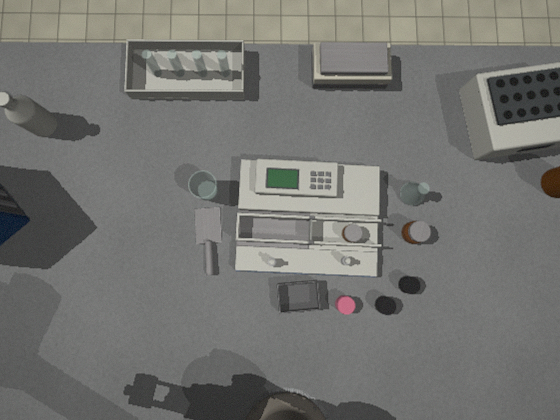

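View pics/wrist0.png

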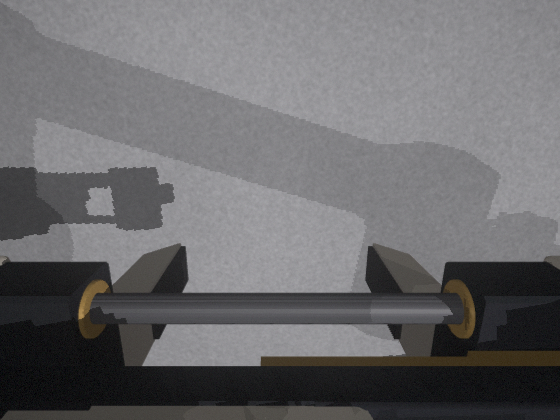

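The top view shows the analyser at about (235–382, 160–277): entrance on the right, bay on the left, flap near x≈312. A lidded amber jar sits in the lane at about (353, 233). The other jars are the big amber one at (416, 232), pink at (346, 305), and black at (386, 305) and (409, 285). I'll enlarge to confirm.

Run:
```python
import cv2
a=cv2.imread('pics/top0.png'); cv2.imwrite('pics/top0c.png',cv2.resize(a[150:320,180:440],None,fx=3,fy=3,interpolation=cv2.INTER_CUBIC))
a=cv2.imread('pics/scene0.png'); cv2.imwrite('pics/sc0c.png',cv2.resize(a[150:350,140:370],None,fx=3,fy=3,interpolation=cv2.INTER_CUBIC))
```

```text
(no output)
```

View pics/top0c.png

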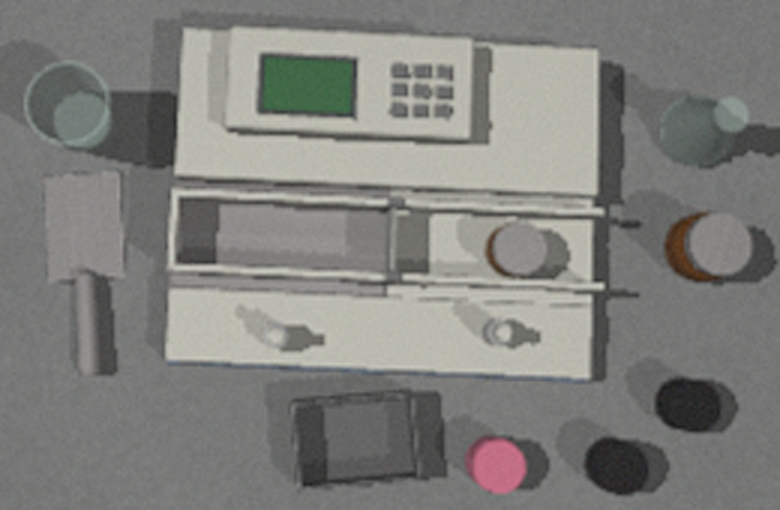

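View pics/sc0c.png

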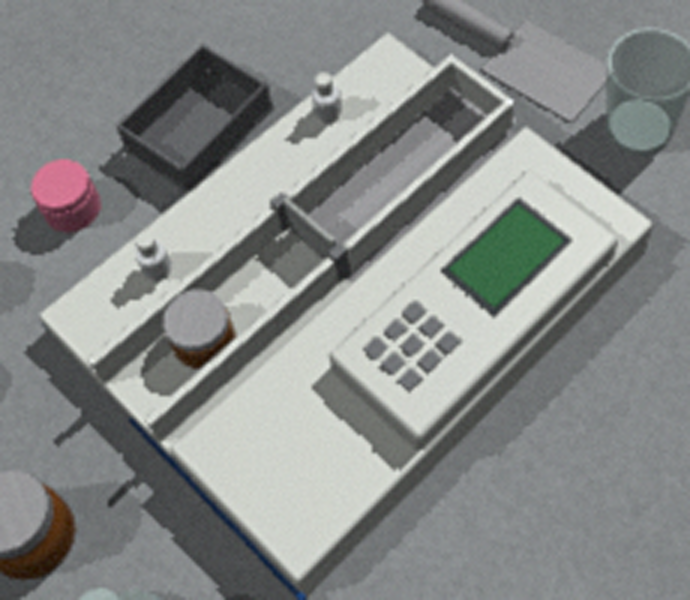

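```bash
cat > fit.py <<'E'
from h import *
import pickle
from scipy.optimize import least_squares
T=pickle.load(open('pics/top0.pkl','rb'));S=pickle.load(open('pics/scene0.pkl','rb'))
def proj(c,P):
    Rm=R.from_euler('xyz',c['attitude']).as_matrix()
    q=(np.atleast_2d(P)-c['xyz'])@Rm; q=q@c['mtx'].T; return q[:,:2]/q[:,2:]
def ray(c,px,z):
    Rm=R.from_euler('xyz',c['attitude']).as_matrix()
    d=Rm@np.linalg.inv(c['mtx'])@np.array([px[0],px[1],1]); return c['xyz']+d*(z-c['xyz'][2])/d[2]
tc=lambda u,v:(180+u/3,150+v/3)
sc=lambda u,v:(140+u/3,150+v/3)
obs=[(T,(33,180,64),tc(172,190)),(T,(-33,180,64),tc(168,276)),(T,(33,-170,64),tc(603,208)),(T,(-33,-170,64),tc(603,290)),(T,(-105,180,30),tc(165,362)),(T,(-105,-170,30),tc(590,380)),
(S,(-105,-170,30),sc(43,317)),(S,(-105,180,30),sc(388,35)),(S,(33,180,64),sc(513,103)),(S,(-33,180,64),sc(450,57)),(S,(-33,-170,64),sc(97,368)),(S,(33,-170,64),sc(152,430))]
def A(p,P):
    P=np.atleast_2d(P)/1000; c,s=np.cos(p[2]),np.sin(p[2])
    return np.c_[p[0]+c*P[:,0]-s*P[:,1],p[1]+s*P[:,0]+c*P[:,1],P[:,2]]
def f(p): return np.concatenate([(proj(c,A(p,P))-px).ravel() for c,P,px in obs])
if __name__=='__main__':
    s=least_squares(f,[0.4,0,0],loss='soft_l1'); print(s.x); print(f(s.x).reshape(-1,2).round(1))
    p=s.x; np.save('pose.npy',p)
    def toA(w):
        d=w[:2]-p[:2];c,s_=np.cos(p[2]),np.sin(p[2]);return np.array([c*d[0]+s_*d[1],-s_*d[0]+c*d[1]])*1000
    print('jar lid top',toA(ray(T,tc(519,249),.068)), 'scene',toA(ray(S,sc(198,319),.068)))
    for n,uv in dict(va=(276,334),vb=(503,332)).items(): print(n,toA(ray(T,tc(*uv),.07)))
    print('flap top',toA(ray(T,tc(391,240),.073)))
    for c,n in((T,'top'),(S,'scene')):
        im=c['frame'].copy()
        o=(180,150,260,170) if n=='top' else (140,150,230,200)
        im=cv2.resize(im[o[1]:o[1]+o[3],o[0]:o[0]+o[2]],None,fx=3,fy=3)
        def L(pts,col):
            q=(proj(c,A(p,pts))-o[:2])*3; cv2.polylines(im,[q.round().astype(int)],False,col,1)
        for x in(-33,-27,27,33):L([(x,-170,64),(x,180,64)],(0,0,255))
        L([(-25,0,29),(-25,0,73),(25,0,73),(25,0,29)],(0,255,0));L([(-105,-170,30),(-105,180,30)],(255,0,0))
        cv2.imwrite(f'pics/fit_{n}.png',im)
E
python3 fit.py
```

```text
[ 0.49729288 -0.06551899 -0.04607107]
[[-0.9 -1.3]
 [-1.  -2.4]
 [ 0.1 -1.2]
 [-0.  -1.2]
 [-0.5 -0.9]
 [ 0.2 -1.4]
 [-2.4  0.4]
 [-1.1 -0.9]
 [-0.3 -0.3]
 [-0.6 -0.9]
 [-3.7 -1.5]
 [-0.9 -0.4]]
jar lid top [  -6.08904691 -101.24355731] scene [ -1.2954071  -98.86507024]
va [-80.84559108  89.94164455]
vb [-72.32074142 -89.11495592]
flap top [-3.49322312  1.91485731]
```

View pics/fit_top.png

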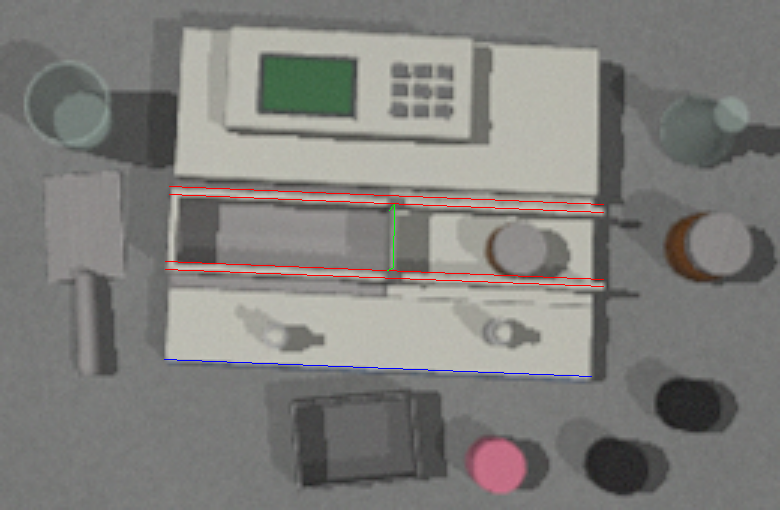

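View pics/fit_scene.png

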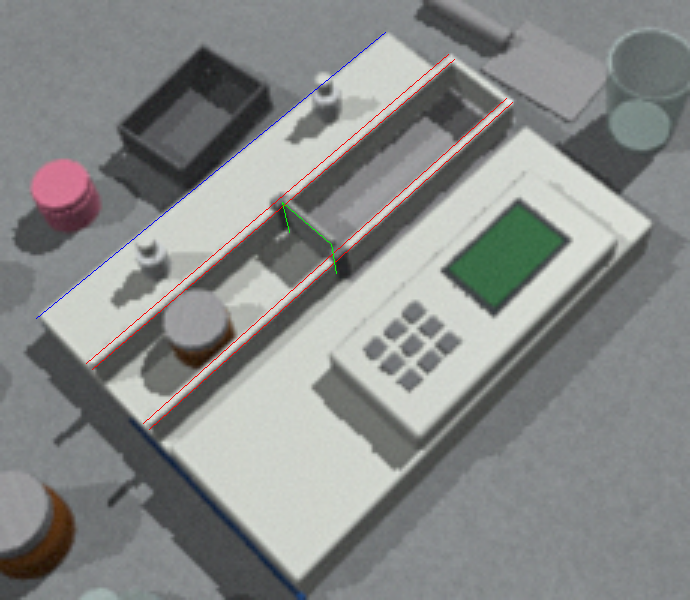

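The jar in the lane at (353, 232) is the target: amber body, steel lid, and it's the only one in the lane. The overlay agrees with the pictures to about 2 mm. Next I'll compute the moves in the tool axes with the jaws aligned to the lane.

```bash
cat > w.py <<'E'
from h import *
def where():
    p=np.load('pose.npy'); s=r.read_state(); d=s['tcp_pos'][:2]-p[:2]; c,k=np.cos(p[2]),np.sin(p[2])
    print('t',round(s['time_s'],2),'analyser xy mm',np.round([1e3*(c*d[0]+k*d[1]),1e3*(-k*d[0]+c*d[1])],1),'z',round(1e3*s['tcp_pos'][2],1),'yaw err',round((s['eef_rot'][2]-np.pi-p[2]+np.pi)%(2*np.pi)-np.pi,4),'rp',s['eef_rot'][:2].round(3),'F',s['force'].round(1),'w mm',round(92*s['grip_width'],1))
where()
E
sed -i 's/^where()$/if __name__=="__main__": where()/' w.py; python3 w.py
```

```text
t 0.15 analyser xy mm [-398.3  557.4] z 248.2 yaw err -0.1947 rp [-3.14 -0.  ] F [0.3 0.6 0.2] w mm 91.7
```

Request:
send_rows --pt "0 0 0 -0.0975 -0.3" --pt "0 0 0 -0.0975 -0.3" --pt "-30 -25 0 0 -0.3" --pt "-30 -25 0 0 -0.3" --pt "-30 -25 0 0 -0.3" --pt "-30 -25 0 0 -0.3" --pt "-30 -25 0 0 -0.3" --pt "-30 -25 0 0 -0.3" --pt "-30 -25 0 0 -0.3" --pt "-30 -25 0 0 -0.3"

```text
time_s: 0.98
tcp_pos: [0.3567, 0.2975, 0.2487]
eef_rot: [3.142, -0.0, 3.096]
force: [-0.4, -0.2, 0.3]
grip_width: 0.65
```

```bash
python3 w.py
```

```text
t 0.98 analyser xy mm [-157.1  356.2] z 248.7 yaw err 0.0004 rp [ 3.142 -0.   ] F [-0.4 -0.2  0.3] w mm 59.8
```

Request:
send_rows --pt "-15.5 -36 0 0 -0.3" --pt "-15.5 -36 0 0 -0.3" --pt "-15.5 -36 0 0 -0.3" --pt "-15.5 -36 0 0 -0.3" --pt "-15.5 -36 0 0 -0.3" --pt "-15.5 -36 0 0 -0.3" --pt "-15.5 -36 0 0 -0.3" --pt "-15.5 -36 0 0 -0.3" --pt "-15.5 -36 0 0 -0.3" --pt "-15.5 -36 0 0 -0.3"

```text
time_s: 1.82
tcp_pos: [0.4943, -0.0696, 0.2486]
eef_rot: [3.141, -0.0, 3.095]
force: [1.6, 0.8, 0.1]
grip_width: 0.654
```

Request:
send_rows --pt "0 -24 15 0 -0.3" --pt "0 -24 15 0 -0.3" --pt "0 -24 15 0 -0.3" --pt "0 -24 15 0 -0.3" --pt "0 0 15 0 -0.3" --pt "0 0 15 0 -0.3" --pt "0 0 10 0 -0.3" --pt "0 0 0 0 -0.3" --pt "0 0 0 0 -0.3" --pt "0 0 0 0 -0.3"

```text
time_s: 2.65
tcp_pos: [0.4902, -0.1634, 0.1494]
eef_rot: [-3.141, 0.001, 3.096]
force: [-0.1, 0.5, -0.4]
grip_width: 0.651
```

```bash
python3 w.py
python3 - <<'E'
from h import *
for n in ['scene','wrist']:
    s=snap(n,n+'1')
    print(s['xyz'],s['attitude'])
a=cv2.imread('pics/scene1.png'); cv2.imwrite('pics/sc1c.png',cv2.resize(a[150:350,140:370],None,fx=3,fy=3,interpolation=cv2.INTER_CUBIC))
E
```

```text
t 2.65 analyser xy mm [ -2.6 -98.1] z 149.4 yaw err 0.0008 rp [-3.141e+00  1.000e-03] F [-0.1  0.5 -0.4] w mm 59.9
[ 0.85742284 -0.31776986  0.81873269] [-2.57806074  0.0126763   0.70976272]
[ 0.4095725  -0.16018774  0.28515813] [2.84134634e+00 2.61996621e-04 1.52618437e+00]
```

View pics/sc1c.png

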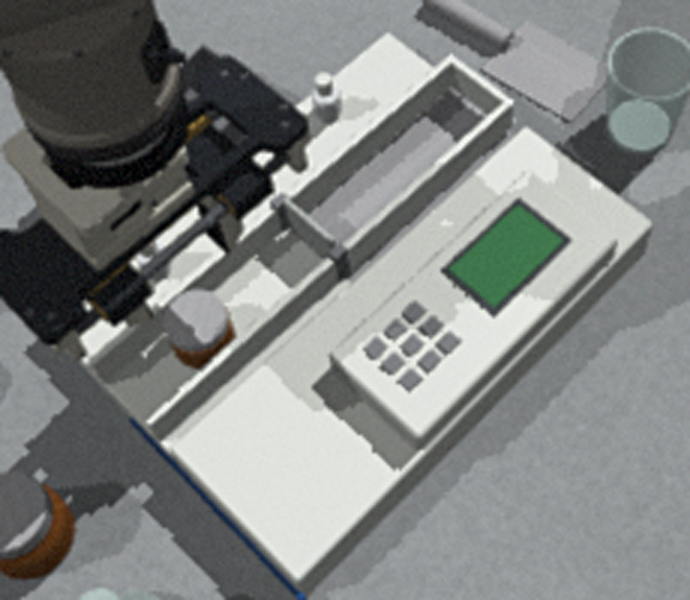

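View pics/wrist1.png

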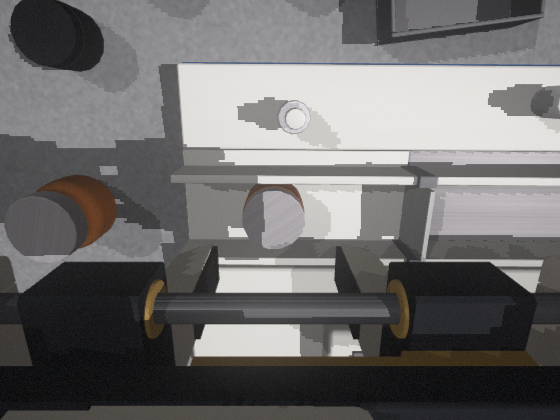

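The wrist view has the jar lid at about (273, 218), the near wall top at rows 167–181, the far wall at rows 257–267, the flap's top edge around columns 413–434, and the fingers at columns 213 and 340.

Run:
```python
import cv2
a=cv2.imread('pics/wrist1.png'); cv2.imwrite('pics/w1c.png',cv2.resize(a[140:290,160:460],None,fx=2.6,fy=2.6,interpolation=cv2.INTER_CUBIC))
```

```text
(no output)
```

View pics/w1c.png

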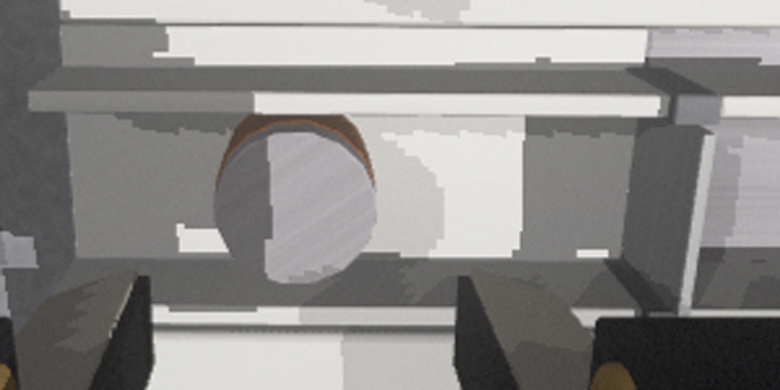

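Run:
```python
from h import *; import pickle
from fit import ray
W=pickle.load(open('pics/wrist1.pkl','rb')); p=np.load('pose.npy')
def toA(w):
    d=w[:2]-p[:2];c,s_=np.cos(p[2]),np.sin(p[2]);return (np.array([c*d[0]+s_*d[1],-s_*d[0]+c*d[1]])*1000).round(1)
for n,u,v,z in [('x-33',150,92,64),('x-27',150,113,64),('x27',250,307,64),('x33',250,325,64),('x-27r',600,113,64),('x27r',600,308,64),('y-170',28,100,64),('flap top',707,135,73),('flap top2',687,315,73),('lid',295,206,68),('lidL',214,206,68),('lidR',376,206,68)]:
    print(n,toA(ray(W,(160+u/2.6,140+v/2.6),z/1000)))
```

```text
x-33 [ -34.9 -137.4]
x-27 [ -29.4 -137.6]
x27 [  25.2 -112.9]
x33 [  30.6 -113. ]
x-27r [-29.6 -22.4]
x27r [ 25.3 -16.9]
y-170 [ -32.8 -168.6]
flap top [-26.3   1.5]
flap top2 [22.9  2.9]
lid [  -5.7 -100.5]
lidL [  -5.6 -121.5]
lidR [ -5.7 -79.5]
```

Request:
send_rows --pt "0.5 -2 10 0 -0.3" --pt "0 0 12 0 -0.3" --pt "0 0 12 0 -0.3" --pt "0 0 12 0 -0.3" --pt "0 0 12 0 -0.3" --pt "0 0 12 0 -0.3" --pt "0 0 10 0 -0.3" --pt "0 0 8 0 -0.3" --pt "0 0 3 0 -0.3" --pt "0 0 0 0 -0.3"

```text
time_s: 3.58
tcp_pos: [0.4888, -0.1653, 0.057]
eef_rot: [3.141, -0.001, 3.096]
force: [0.7, 0.8, -0.8]
grip_width: 0.647
```

```bash
python3 w.py
python3 - <<'E'
from h import *
for n in ['scene','wrist']:
    s=snap(n,n+'2')
a=cv2.imread('pics/scene2.png'); cv2.imwrite('pics/sc2c.png',cv2.resize(a[150:350,140:370],None,fx=3,fy=3,interpolation=cv2.INTER_CUBIC))
E
```

```text
t 3.58 analyser xy mm [  -3.8 -100.1] z 57.0 yaw err 0.0003 rp [ 3.141e+00 -1.000e-03] F [ 0.7  0.8 -0.8] w mm 59.6
```

View pics/sc2c.png

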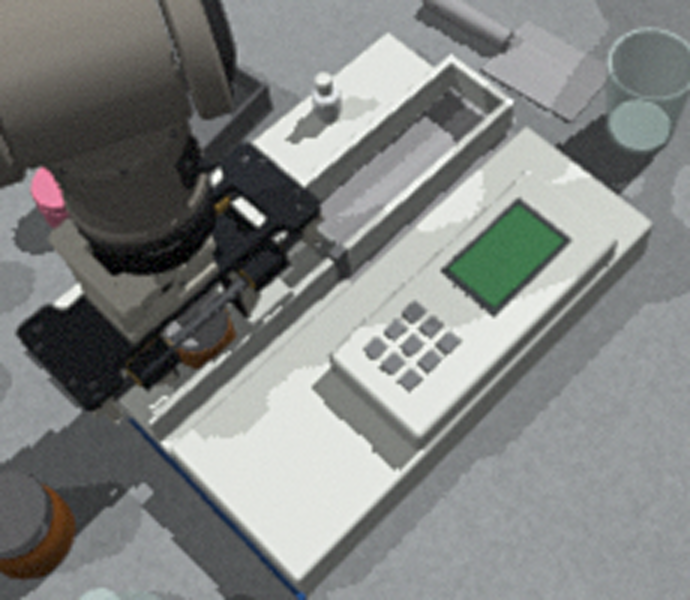

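View pics/wrist2.png

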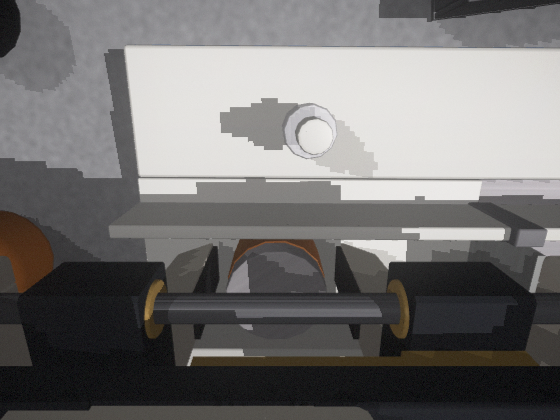

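Request:
send_rows --pt "0 0 1.5 0 -0.2" --pt "0 0 1 0 -0.1" --pt "0 0 1 0 -0.1" --pt "0 0 0 0 -0.1" --pt "0 0 0 0 -0.1" --pt "0 2 0 0 -0.1" --pt "0 2 0 0 -0.1" --pt "0 2 0 0 -0.1" --pt "0 2 0 0 -0.1" --pt "0 0 0 0 -0.1"

```text
time_s: 4.52
tcp_pos: [0.4896, -0.1571, 0.0543]
eef_rot: [3.142, 0.0, 3.096]
force: [0.8, -0.3, -0.1]
grip_width: 0.551
```

```bash
python3 w.py
```

```text
t 4.52 analyser xy mm [ -3.5 -91.9] z 54.3 yaw err 0.0006 rp [3.142 0.   ] F [ 0.8 -0.3 -0.1] w mm 50.7
```

Request:
send_rows --pt "0 3 0.6 0 -0.1" --pt "0 4 0 0 -0.1" --pt "0 4 0 0 -0.1" --pt "0 4 0 0 -0.1" --pt "0 4 0 0 -0.1" --pt "0 4 0 0 -0.1" --pt "0 4 0 0 -0.1" --pt "0 4 0 0 -0.1" --pt "0 4 0 0 -0.1" --pt "0 2 0 0 -0.1"

```text
time_s: 5.35
tcp_pos: [0.4911, -0.1198, 0.0535]
eef_rot: [3.141, -0.0, 3.096]
force: [-0.7, -4.1, 2.4]
grip_width: 0.552
```

```bash
python3 w.py
python3 - <<'E'
from h import *
snap('wrist','wrist3')
E
```

```text
t 5.35 analyser xy mm [ -3.7 -54.6] z 53.5 yaw err 0.0005 rp [ 3.141 -0.   ] F [-0.7 -4.1  2.4] w mm 50.8
```

View pics/wrist3.png

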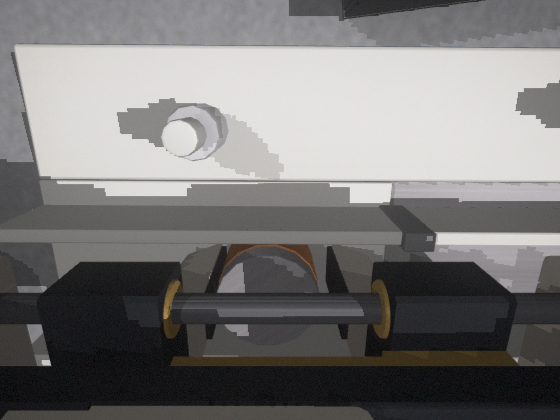

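Request:
send_rows --pt "0 0 -0.5 0 -0.1" --pt "0 0 0 0 -0.1" --pt "0 3 0 0 -0.1" --pt "0 3 0 0 -0.1" --pt "0 3 0 0 -0.1" --pt "0 3 0 0 -0.1" --pt "0 3 0 0 -0.1" --pt "0 3 0 0 -0.1" --pt "0 3 0 0 -0.1" --pt "0 3 0 0 -0.1"

```text
time_s: 6.23
tcp_pos: [0.4923, -0.0963, 0.0541]
eef_rot: [3.142, 0.0, 3.096]
force: [-0.1, -1.7, -1.9]
grip_width: 0.549
```

```bash
python3 w.py
python3 - <<'E'
from h import *
snap('wrist','wrist4')
s=snap('scene','scene4');cv2.imwrite('pics/sc4c.png',cv2.resize(s['frame'][150:350,140:370],None,fx=3,fy=3,interpolation=cv2.INTER_CUBIC))
E
```

```text
t 6.23 analyser xy mm [ -3.5 -30.9] z 54.1 yaw err 0.0003 rp [3.142 0.   ] F [-0.1 -1.7 -1.9] w mm 50.5
```

View pics/wrist4.png

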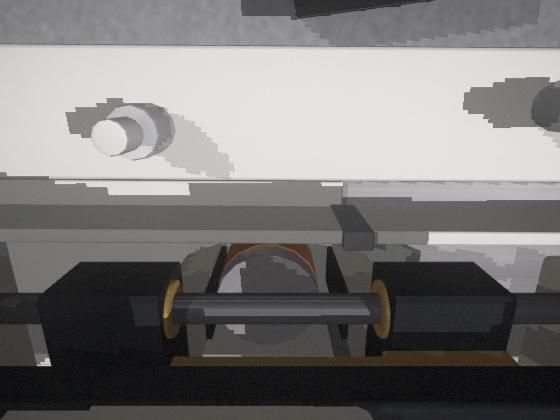

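View pics/sc4c.png

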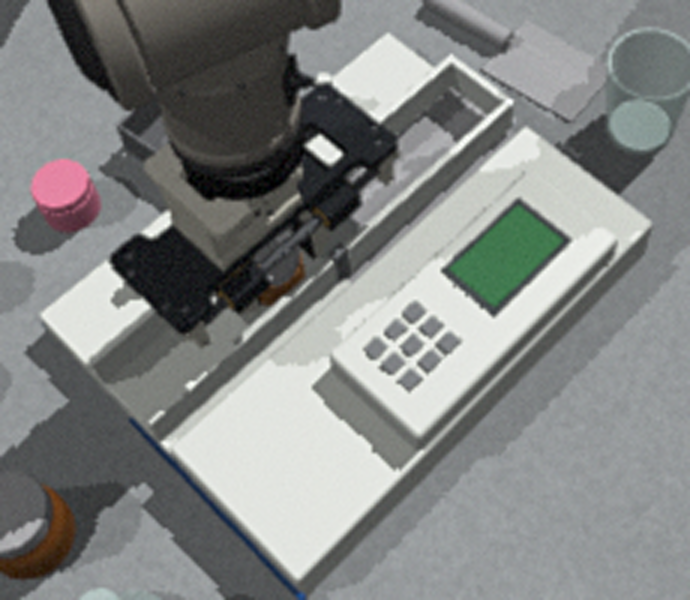

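The flap has folded under the front finger, and the jar is still short of the hinge with its front edge around y = -12 mm. I'll keep pushing.

Request:
send_rows --pt "0 3 0 0 -0.1" --pt "0 3 0 0 -0.1" --pt "0 3 0 0 -0.1" --pt "0 3 0 0 -0.1" --pt "0 3 0 0 -0.1" --pt "0 3 0 0 -0.1" --pt "0 3 0 0 -0.1" --pt "0 3 0 0 -0.1" --pt "0 3 0 0 -0.1" --pt "0 0 0 0 -0.1"

```text
time_s: 7.17
tcp_pos: [0.4936, -0.0688, 0.0541]
eef_rot: [3.141, -0.0, 3.096]
force: [0.0, 0.1, 0.4]
grip_width: 0.551
```

```bash
python3 w.py
python3 - <<'E'
from h import *
snap('wrist','wrist5')
s=snap('scene','scene5');cv2.imwrite('pics/sc5c.png',cv2.resize(s['frame'][190:270,200:310],None,fx=6,fy=6,interpolation=cv2.INTER_CUBIC))
E
```

```text
t 7.17 analyser xy mm [-3.6 -3.5] z 54.1 yaw err 0.0006 rp [ 3.141 -0.   ] F [0.  0.1 0.4] w mm 50.7
```

View pics/wrist5.png

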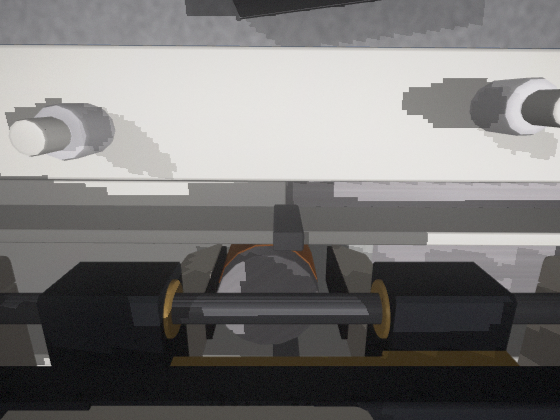

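View pics/sc5c.png

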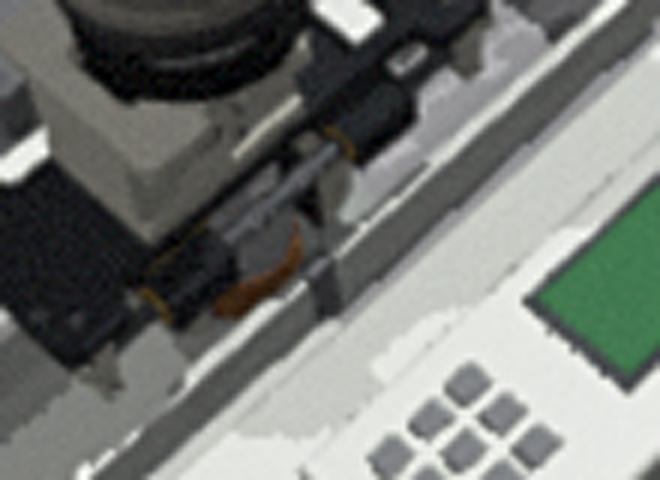

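Request:
send_rows --pt "0 3 0 0 -0.1" --pt "0 4 0 0 -0.1" --pt "0 4 0 0 -0.1" --pt "0 4 0 0 -0.1" --pt "0 4 0 0 -0.1" --pt "0 4 0 0 -0.1" --pt "0 4 0 0 -0.1" --pt "0 3 0 0 -0.1" --pt "0 3 0 0 -0.1" --pt "0 3 0 0 -0.1"

```text
time_s: 8.1
tcp_pos: [0.495, -0.0331, 0.0539]
eef_rot: [3.141, -0.001, 3.096]
force: [-1.0, -0.6, -1.0]
grip_width: 0.55
```

```bash
python3 w.py
python3 - <<'E'
from h import *
snap('wrist','wrist6')
s=snap('scene','scene6');cv2.imwrite('pics/sc6c.png',cv2.resize(s['frame'][180:260,220:330],None,fx=6,fy=6,interpolation=cv2.INTER_CUBIC))
E
```

```text
t 8.1 analyser xy mm [-3.8 32.2] z 53.9 yaw err 0.0004 rp [ 3.141e+00 -1.000e-03] F [-1.  -0.6 -1. ] w mm 50.6
```

View pics/wrist6.png

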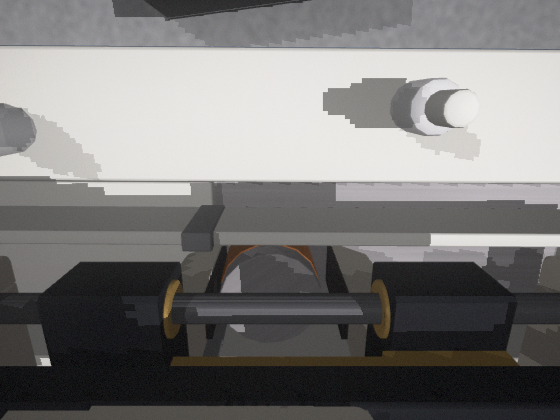

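View pics/sc6c.png

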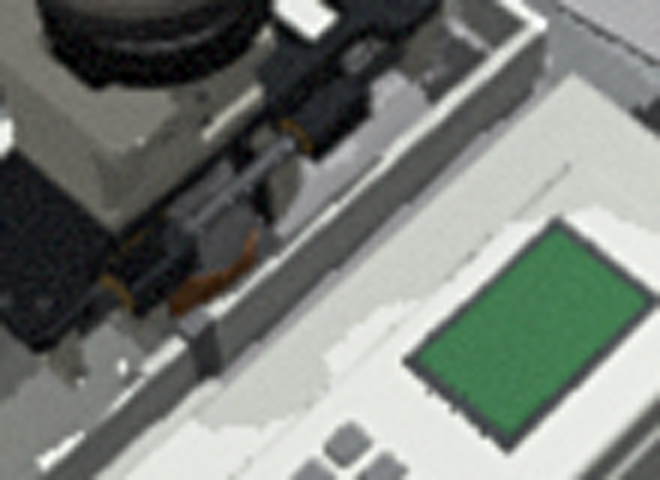

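The jar is upright on the flap with its centre near y = 28, and it now holds the flap down itself. I'll open the jaws a little so the front finger doesn't catch the jar as it drops, then push on.

Request:
send_rows --pt "0 0 0 0 -0.52" --pt "0 1 0 0 -0.52" --pt "0 1 0 0 -0.52" --pt "0 1 0 0 -0.52" --pt "0 2 0 0 -0.52" --pt "0 3 0 0 -0.52" --pt "0 3 0 0 -0.52" --pt "0 3 0 0 -0.52" --pt "0 3 0 0 -0.52" --pt "0 3 0 0 -0.52"

```text
time_s: 9.03
tcp_pos: [0.4961, -0.0134, 0.0541]
eef_rot: [-3.142, 0.0, 3.096]
force: [0.1, -1.0, -0.4]
grip_width: 0.759
```

```bash
python3 w.py
python3 - <<'E'
from h import *
snap('wrist','wrist7')
E
```

```text
t 9.03 analyser xy mm [-3.6 52.1] z 54.1 yaw err 0.0004 rp [-3.142  0.   ] F [ 0.1 -1.  -0.4] w mm 69.8
```

View pics/wrist7.png

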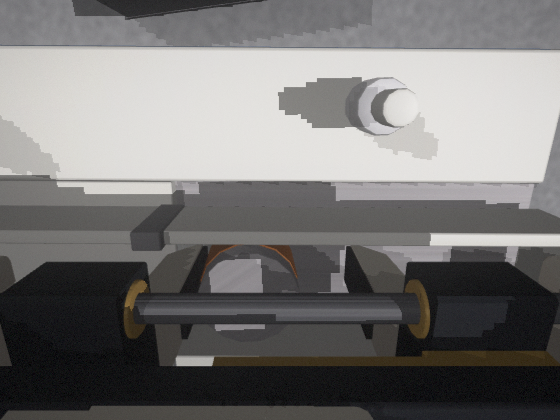

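Request:
send_rows --pt "0 2 0 0 -0.52" --pt "0 2 0 0 -0.52" --pt "0 2 0 0 -0.52" --pt "0 2 0 0 -0.52" --pt "0 2 0 0 -0.52" --pt "0 2 0 0 -0.52" --pt "0 3 0 0 -0.52" --pt "0 3 0 0 -0.52" --pt "0 3 0 0 -0.52" --pt "0 3 0 0 -0.52"

```text
time_s: 9.92
tcp_pos: [0.497, 0.0108, 0.0539]
eef_rot: [3.141, -0.001, 3.096]
force: [0.8, -1.2, -0.1]
grip_width: 0.762
```

```bash
python3 w.py
python3 - <<'E'
from h import *
snap('wrist','wrist8')
s=snap('scene','scene8');cv2.imwrite('pics/sc8c.png',cv2.resize(s['frame'][160:260,220:330],None,fx=6,fy=6,interpolation=cv2.INTER_CUBIC))
E
```

```text
t 9.92 analyser xy mm [-3.8 76.2] z 53.9 yaw err 0.0003 rp [ 3.141e+00 -1.000e-03] F [ 0.8 -1.2 -0.1] w mm 70.1
```

View pics/wrist8.png

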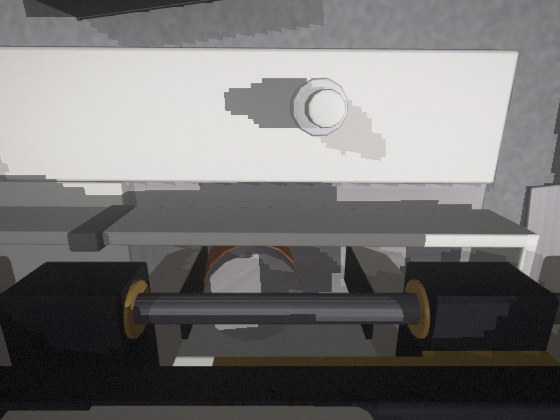

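View pics/sc8c.png

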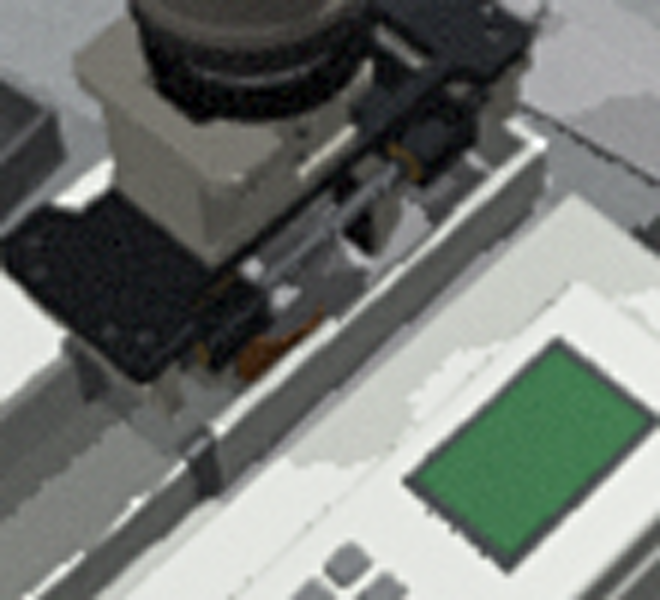

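Request:
send_rows --pt "0 3 0 0 -0.52" --pt "0 3 0 0 -0.52" --pt "0 3 0 0 -0.52" --pt "0 3 0 0 -0.52" --pt "0 3 0 0 -0.52" --pt "0 3 0 0 -0.52" --pt "0 3 0 0 -0.52" --pt "0 3 0 0 -0.52" --pt "0 3 0 0 -0.52" --pt "0 2 0 0 -0.52"

```text
time_s: 10.85
tcp_pos: [0.4985, 0.0397, 0.0541]
eef_rot: [3.141, 0.0, 3.096]
force: [0.4, -1.5, -0.5]
grip_width: 0.758
```

```bash
python3 w.py
python3 - <<'E'
from h import *
snap('wrist','wrist9')
s=snap('scene','scene9');cv2.imwrite('pics/sc9c.png',cv2.resize(s['frame'][150:250,220:330],None,fx=6,fy=6,interpolation=cv2.INTER_CUBIC))
E
```

```text
t 10.85 analyser xy mm [ -3.6 105.1] z 54.1 yaw err 0.0004 rp [3.141 0.   ] F [ 0.4 -1.5 -0.5] w mm 69.8
```

View pics/wrist9.png

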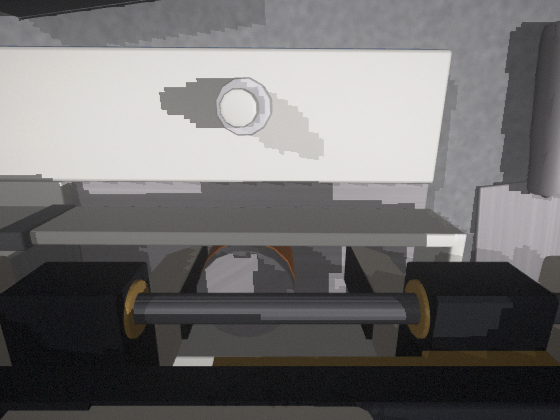

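View pics/sc9c.png

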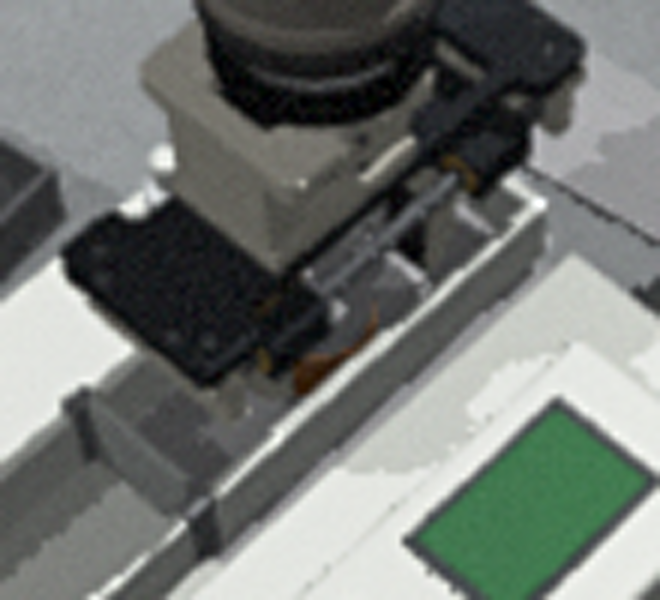

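The flap has already sprung shut: it stands between the posts at about (85, 410) and (205, 515) in the crop. The jar is in the bay. I'll back off a few mm so the finger clears the jar, then lift straight out.

Request:
send_rows --pt "0 -2 0 0 -0.52" --pt "0 -3 0 0 -0.52" --pt "0 -3 0 0 -0.52" --pt "0 0 -5 0 -0.52" --pt "0 0 -8 0 -0.52" --pt "0 0 -12 0 -0.52" --pt "0 0 -15 0 -0.52" --pt "0 0 -20 0 -0.52" --pt "0 0 -25 0 -0.52" --pt "0 0 -25 0 -0.52"

```text
time_s: 11.78
tcp_pos: [0.4979, 0.0313, 0.1657]
eef_rot: [3.141, -0.0, 3.096]
force: [1.1, -0.0, 0.5]
grip_width: 0.762
```

Request:
send_rows --pt "30 15 -15 0 -0.52" --pt "30 20 -10 0 -0.52" --pt "30 20 -5 0 -0.52" --pt "25 25 0 0 -0.52" --pt "20 30 0 0 -0.52" --pt "10 30 0 0 -0.52" --pt "0 30 0 0 -0.52" --pt "0 30 0 0 -0.52" --pt "0 20 0 0 -0.52" --pt "0 0 0 0 -0.52"

```text
time_s: 12.62
tcp_pos: [0.3635, 0.2608, 0.1951]
eef_rot: [3.139, 0.002, 3.099]
force: [-1.2, -0.4, -0.1]
grip_width: 0.763
```

```bash
python3 w.py
python3 - <<'E'
from h import *
s=snap('top','top10');cv2.imwrite('pics/top10c.png',cv2.resize(s['frame'][150:320,180:440],None,fx=3,fy=3,interpolation=cv2.INTER_CUBIC))
s=snap('scene','scene10');cv2.imwrite('pics/sc10c.png',cv2.resize(s['frame'][150:350,140:370],None,fx=3,fy=3,interpolation=cv2.INTER_CUBIC))
E
```

```text
t 12.62 analyser xy mm [-148.7  319.8] z 195.1 yaw err 0.0032 rp [3.139e+00 2.000e-03] F [-1.2 -0.4 -0.1] w mm 70.2
```

View pics/top10c.png

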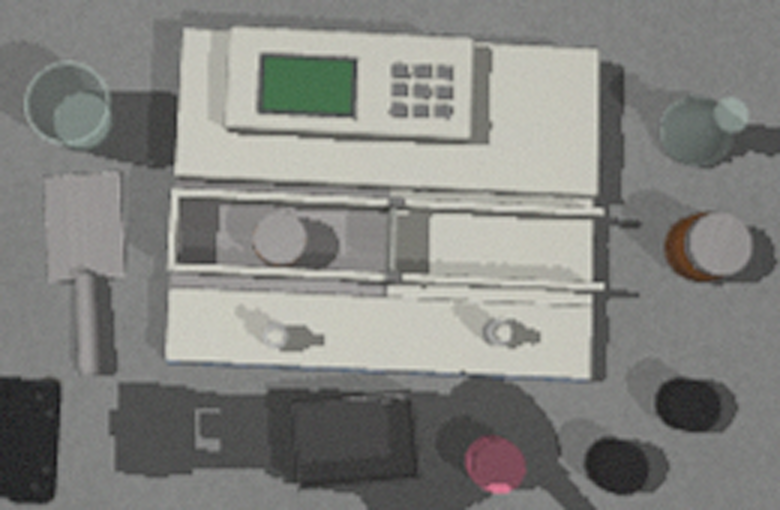

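View pics/sc10c.png

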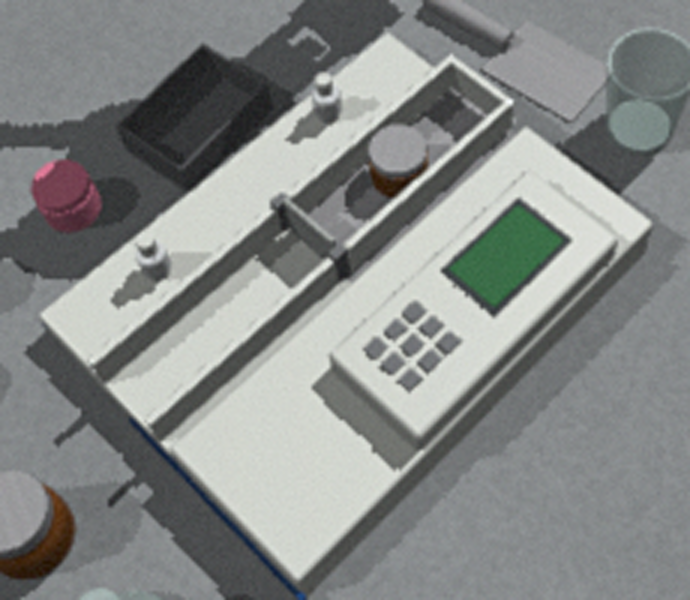

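The jar stands upright in the bay (top crop (280, 237), scene crop (398, 155)). The flap is shut, and all the bystanders are at the same pixels as before. The arm is clear, so I'm handing in.

Run:
```python
from h import *
print(r.job_done(), r.read_state()['time_s'])
```

```text
the job is handed in; nothing more can be done
the job is handed in; nothing more can be done
```

The jar is in the bay and the flap has sprung shut behind it. I handed the job in at about 12.7 s on the robot's clock.

- **How it went:** With the jaws in line with the lane and one finger on each side of the jar, the front fingertip folded the flap down while the jar was still about 12 mm short of the hinge. The rear finger then pushed the jar over it at 25–50 mm/s. Once the jar's weight held the flap, I opened the jaws to 70 mm so the front finger would not catch the jar as it dropped. The flap shut behind the rear finger, and I lifted straight out.
- **Last checks:** The top and scene views show the jar upright, about 90 mm beyond the hinge, with the flap standing shut. The two vials, big jar, beaker, flask, tray, spatula and the pink and black look-alikes are where they were at the start. The arm was clear of everything.
- **Forces:** The most I read between moves was about 5 N, when a fingertip seemed to brush the lane floor. I raised it 0.5 mm and it did not recur.
- **Disagreement:** The cameras differed by 2–5 mm on sideways position. That stayed within the lane's clearance and caused no trouble.

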